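# Turn the page of the picture book on display

### The job

The board picture book on the wooden book rest is to be shown at its next opening. Using the fingertips only to push, swing the brass-knobbed keeper arm aside until it is clear of the right-hand page, turn the red-tabbed page over the spine so that it lies flat on the left-hand side, then push the keeper back over the newly shown page as far as it goes. Nothing is to be pinched, gripped or carried; the yellow-tabbed page stays lying, the book rest stays where it stands, and the bell, pen and date stamp are left alone.

Things in the scene. Friction and masses are not known exactly. Their poses are not given: they have to be found in the camera images.
- book_rest: Light wooden V-shaped book rest, loose, 203 x 315 mm, 1.3 to 2.2 kg, with an open board picture book fixed on it. Origin: middle of its underside. x points along the spine away from the reader, y to the left-hand page, z up. Both wings rise outwards at 0.21 rad. A ledge (x -0.103 to -0.093) runs along their near edge, its top 3 mm below the red-tabbed page's top.
- spine (a point): Middle of the axis about which the red-tabbed page turns: (0, 0, 0.038) in the book rest's frame, axis along the rest's x. Same axes as the book rest.
- page (a joint): Red-tabbed page (rad): 0 = lying on the right (rising at 0.21 rad), 1.36 upright, 2.72 = flat on the left (stop). Rigid board, x -0.085 to 0.085 of the rest, free edge 150 mm from the spine axis, 4 mm thick about the plane through that axis, 0.10 kg. Friction 0.055 Nm, damping 0.05 Nms: stays where left when upright, sinks by itself within about 0.5 rad of lying on either side.
- page_tab (a point): Middle of the red tab on the page's free edge (right side at the start): 42 mm long along the spine, centred at x +0.055 of the rest, 15 mm out to 165 mm from the spine axis, 4 mm thick. Its outer 9 mm overhang the wing and the other pages; below is only the worktop, 65 mm down: a fingertip tilted toward the spine fits under it and lifts the page. Site x along the spine, z the page's normal.
- next_page (a joint): Yellow-tabbed page under the red-tabbed one (rad): 0 = lying on the right. Same size, its top 4.3 mm below the other's. Its yellow tab is at the middle of the edge (x -0.021 to 0.021 of the rest), not under the red one. It stays lying.
- keeper (a joint): Page keeper (rad), black swivel arm on the right ledge: 0 = along +x over the right-hand page (stop), holding it down; grows clockwise seen from above, outwards; from 1.5 clear of the page; 2.1 stop. Stays where left; about 0.5 N at the knob turns it. Pivot (-0.098, -0.0831, 0.0557) in the rest's frame, axis normal to the right wing. Arm 10 mm wide, 4 mm thick, 1 mm over the page.
- keeper_knob (a point): Top middle of the upright round brass knob at the end of the keeper arm, 56 mm from the pivot axis: 13 mm across, its top 24.5 mm above the red-tabbed page's top along the wing's normal. Push it sideways with a finger. Site z is the keeper's axis, x points from pivot to knob.
- bell: Silver desk bell, 82 mm across, 62 mm high, loose, to the left of the book rest; origin at the middle of its underside. Leave it alone.
- pen: White and red pen, 145 mm long, 9 mm thick, lying loose to the right of and in front of the book rest; origin under its middle. Leave it alone.
- stamp: Black date stamp, 42 x 62 x 98 mm, standing loose to the left of the book rest; origin at the middle of its underside. Leave it alone.

How it is judged:
By the outcome, as a careful person would: the job done as asked, in the order asked, and still so for the second after the job is handed in, with the robot touching nothing.
It also fails if it takes over 61 s, if anything falls off the work surface, if the arm or the gripper's body presses on something with over 40 N, if the wrist force passes 120 N, or if a joint passes its speed limit or range.

### The arm

A 6-joint arm with a two-finger parallel gripper is mounted at the origin on a cart in front of the work surface, level with it; the furniture and walls round the work are solid. World frame = base frame: x ahead of the robot, y to its left, z up, the work surface at z = 0. Lengths are in m, angles in rad, forces in N, time in s.
With the tool pointing down it reaches from about 0.35 to 0.85 m from the base axis. Payload 8.1 kg.
Tool frame: the origin (TCP) lies at the centre of the arm's flange, where the gripper is bolted on; the fingertips stand 186 mm ahead of it and the grasp point (between the pads) lies 167 mm ahead of it; z points along the fingers, y is the line along which they close (so a half turn about z gives the same grasp; the last joint's range is limited). The gripper opens to 93 mm and grips with 3 to 60 N. Pads are 15 mm wide; open, the fingers measure 128 mm over their backs; the gripper's body (75 mm by 188 mm) begins 65 mm behind the grasp point.
Start: joints at [1.194, 0.13, 1.488, -0, 1.523, -0.085], TCP at [0.173, 0.575, 0.405] pointing down, gripper open.
Joint ranges: [-2.96, 2.96], [-0.89, 2.26], [0.02, 2.5], [-1.34, 4.48], [0, 2.73], [-2.66, 2.66]. Speed limits (rad/s): [2.39, 2.39, 2.79, 3.14, 3.14, 3.14].

### API

Orientations are given as a rotation vector (axis times angle).
In Python, from plant import robot gives the robot as it stands.
- The arm moves only by the tool apply_moves, never from a script. Its argument "series" is a list of rows, each a list of 2 entries, a list of its own where there are three numbers: the shift along the tool's x, y, z in mm, then the turn, a rotation vector about the tool's x, y, z in rad. A call has 1 to 12 rows; each row shifts and turns the commanded pose from where the row before left it, along the tool's axes as they then stand; what a row does not reach is not made up. A row lasts 1/12 s, in which the tool goes at most 41.7 mm and 7.16 degrees, less where a joint would pass 70% of its speed; a pose out of reach is approached as far as the arm can. A call is refused whole if a number of a shift passes 41.7 or a number of a turn 0.125, either way. A call with a gripper value outside its range is refused whole. "claw" is the opening, from 0 (shut) to 1 (fully open), set as the call begins (left out, the last holds). The fingers move at their own pace and stop on an object; "newtons" is the grip in N (left out, the last holds). Time passes only in rows, so rows that do not move let the fingers close. It gives the time, the measured TCP pose, the force, the opening and the grip force at its end, in the units of the state.
- robot.read_state(): the state, without advancing time (a new reading comes with each control period).
- robot.read_camera(name): name is "scene" or "side" or "wrist"; returns (picture, depth): 384x512x3 uint8, blue, green, red; 384x512 float32, m along the optical axis (not along the pixel's ray), 0 where there is no reading.
- robot.calibration(name): a dict with "fx", "fy", "cx", "cy" (pixels), "extrinsics" (4x4, takes a point from world to camera coordinates). Camera axes: x right, y down, z forward; pixel columns grow to the right and rows downward; lengths in m; the calibration is good to about 2 mm. A picture is of the moment at which its call begins: read the wrist's pose just before it. calibration takes no time and is no camera call; for the wrist camera it gives the pose at the moment of the call.
- robot.close_job(): hands the job in; it is judged then, once.
The state is a dict: "t": time; "q": joint angles; "dq": joint speeds; "joint_torque": joint torques, N m; "tool_pos": TCP position; "orientation": TCP orientation; "force": force on the tool from outside, world axes, zero at the start; "wrist_torque": the same for the moment, N m; "opening": finger opening in m; "gripper_force": force on a finger pad.
Only numpy, scipy, OpenCV 4.12 (cv2) and the standard library are available. Lean on these libraries where they do the work, as an engineer would, in place of code of your own. Each camera call takes 0.05 s, during which the arm holds its last target. There are 200 camera calls.

## Working session

There is one attempt and no reset: what is moved stays moved. The work goes in short steps, Python scripts to look and compute and a tool call to move; the robot and the scene stay as the last step left them, time stands still between calls to the robot, and variables do not carry over. Pictures are saved under pics/ and viewed, at most 10 in all, crops included, and the job is handed in when it is done.

Besides the shell and the picture viewer there is one more tool, called after ">>>" as name(argument=value, ...), one argument or row to a line, values as JSON. apply_moves: Moves the arm, as the interface text tells. Its arguments: {"type":"object","properties":{"series":{"type":"array"},"claw":{"type":"number"},"newtons":{"type":"number"}},"required":["series"]}

```bash
mkdir -p pics; ls; python3 - <<'E'
from plant import robot
import cv2,numpy as np
for n in("scene","side"):
    p,d=robot.read_camera(n); c=robot.calibration(n)
    cv2.imwrite(f"pics/{n}0.png",p); np.savez(f"pics/{n}0.npz",p=p,d=d,E=c["extrinsics"],K=[c[k] for k in("fx","fy","cx","cy")])
    E=np.array(c["extrinsics"]);print(n,(-E[:3,:3].T@E[:3,3]).round(3),E[2,:3].round(2))
s=robot.read_state();print(s)
E
```

```text
pics
scene [-0.317 -0.619  1.099] [ 0.58  0.43 -0.69]
side [ 0.367 -0.834  0.884] [ 0.13  0.73 -0.67]
{'t': 0.1, 'q': array([ 1.19359143e+00,  1.31085649e-01,  1.48918149e+00,  3.77330787e-06,
        1.52301905e+00, -8.54008402e-02]), 'dq': array([ 0.00203416, -0.00186866, -0.00362008, -0.00047735, -0.00075536,
        0.00103519]), 'joint_torque': array([ 6.95079525e-04, -5.61333525e+01, -4.93099344e+01,  7.70152453e-02,
        2.89596012e-02, -8.39689346e-05]), 'tool_pos': array([0.17250807, 0.57444393, 0.40378599]), 'orientation': array([-4.56683393e-01, -3.10782492e+00,  2.58768634e-03]), 'force': array([ 0.19155429, -0.12238644, -0.51975736]), 'wrist_torque': array([-0.01093695, -0.03617711, -0.05161141]), 'gripper_force': 0.0, 'opening': 0.09247033179150292}
```

View pics/scene0.png

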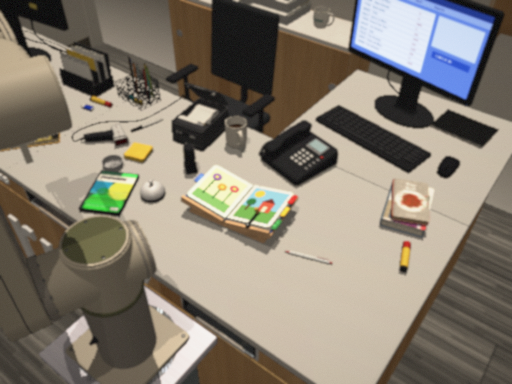

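View pics/side0.png

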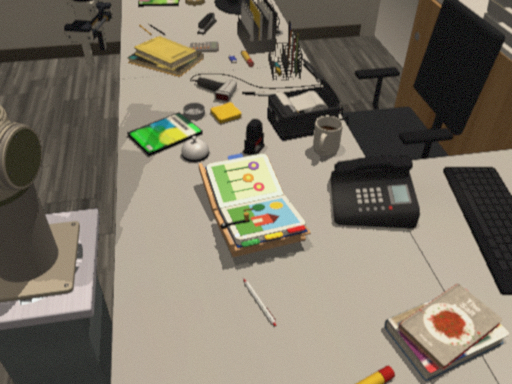

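```bash
cat > h.py <<'E'
import numpy as np,cv2
def cloud(p,d,E,K):
    v,u=np.mgrid[:d.shape[0],:d.shape[1]]; P=np.stack([(u-K[2])/K[0]*d,(v-K[3])/K[1]*d,d],-1)
    E=np.array(E); return (P-E[:3,3])@E[:3,:3]
def load(n):
    z=np.load(f"pics/{n}.npz"); return z["p"],cloud(z["p"],z["d"],z["E"],z["K"]),z["d"],z["E"],z["K"]
E
python3 - <<'E'
from h import *
from scipy.optimize import minimize
from plant import robot
p,W,d,E,K=load("side0")
for n,(u,v) in dict(red=(293,230),yel=(272,237),grn=(250,241),bell=(195,140),stamp=(254,125),pen=(259,302),phone=(372,170)).items(): print(n,W[v,u].round(3))
pts=[];
for n in("side0","scene0"):
    p,W,d,E,K=load(n); c=W[235 if n[1]=="i" else 205,250 if n[1]=="i" else 240]
    m=(W[...,2]>.025)&(W[...,2]<.09)&(np.hypot(*(W[...,:2]-[c[0],c[1]]).transpose(2,0,1))<.27)&(d>0)
    if n=="side0":
        lab=cv2.connectedComponents(m.astype(np.uint8))[1]; m=lab==lab[215,260]
    else:
        lab=cv2.connectedComponents(m.astype(np.uint8))[1]; m=lab==lab[205,225]
    P=W[m]; print(n,len(P),P.min(0).round(3),P.max(0).round(3)); r=cv2.minAreaRect(P[:,:2].astype(np.float32)); print(r)
    def f(q):
        c,s=np.cos(q[2]),np.sin(q[2]); x=c*(P[:,0]-q[0])+s*(P[:,1]-q[1]); y=-s*(P[:,0]-q[0])+c*(P[:,1]-q[1])
        e=P[:,2]-(.038+np.abs(y)*np.tan(.21)+np.where(y<0,.002,-.002)+q[3]); return np.minimum(np.abs(e),.01).mean()
    best=min((minimize(f,[*r[0],a,0],method="Nelder-Mead") for a in(-.6,-.3,0,.3,.6)),key=lambda o:o.fun); print(best.x.round(4),best.fun)
    pts.append(P)
p=cv2.imread("pics/side0.png")[145:265,185:345]; cv2.imwrite("pics/crop0.png",cv2.resize(p,(800,600),interpolation=cv2.INTER_CUBIC))
E
```

```text
red [ 0.608 -0.078  0.072]
yel [ 0.557 -0.087  0.067]
grn [ 0.507 -0.084  0.06 ]
bell [0.423 0.338 0.052]
stamp [0.592 0.324 0.094]
pen [ 0.503 -0.213  0.007]
phone [0.881 0.131 0.043]
side0 6251 [ 0.423 -0.101  0.025] [0.652 0.196 0.084]
((0.5372767448425293, 0.05332166701555252), (0.1990007609128952, 0.2953636944293976), 7.62643575668335)
[-3.3181e+00 -4.6250e-01  1.3780e-01 -1.8000e-03] 0.0028111194665660045
scene0 4681 [ 0.416 -0.097  0.025] [0.655 0.236 0.086]
((0.5337774157524109, 0.07210756838321686), (0.20075123012065887, 0.3258597254753113), 8.027472496032715)
[ 0.6578  0.0928  0.1469 -0.0019] 0.003139735720399807
```

View pics/crop0.png

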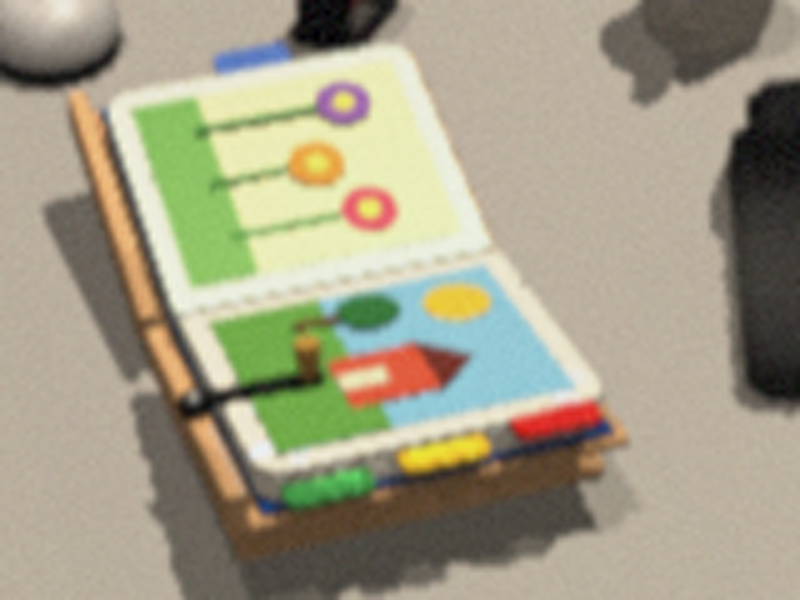

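```bash
cat >> h.py <<'E'
import json
from scipy.spatial.transform import Rotation as Ro
C0=np.array([.5345,.0725,0]); YAW=.14
RW=Ro.from_euler("z",YAW).as_matrix()
def w(p): return C0+RW@np.array(p)
ex=np.array([1,0,0.]);el=np.array([0,np.cos(.21),-np.sin(.21)]);en=np.array([0,np.sin(.21),np.cos(.21)])
PIV=np.array([-.098,-.0831,.0557])
def wing(a,b,h): return PIV+a*ex+b*el+h*en
def RK(ang=-np.pi/4):   # keeper-pushing tool frame (world)
    z=-en;y=np.cos(ang)*ex+np.sin(ang)*el;return RW@np.array([np.cross(y,z),y,z]).T
def RP(th): # page tool frame, tip tilted inward by th
    z=np.array([0,np.sin(th),-np.cos(th)]);return RW@np.array([np.cross(ex,z),ex,z]).T
def rows(targets,start=None):
    """targets: list of (tip in rest frame, R world, n rows)"""
    from plant import robot
    if start is None:
        s=robot.read_state(); print("t",s["t"],"tip",(RW.T@(s["tool_pos"]+.186*Ro.from_rotvec(s["orientation"]).as_matrix()[:,2]-C0)).round(4),"F",s["force"].round(1))
        p,R=s["tool_pos"],Ro.from_rotvec(s["orientation"]).as_matrix()
    else: p,R=start
    out=[]
    for tip,Rt,n in targets:
        pt=w(tip)-.186*Rt[:,2]; rv=Ro.from_matrix(R.T@Rt).as_rotvec()/n; dp=(pt-p)/n
        for i in range(n):
            out.append([[round(v,1) for v in (R.T@dp*1000).tolist()],[round(v,3) for v in rv.tolist()]])
            p=p+dp; R=R@Ro.from_rotvec(rv).as_matrix()
    print(len(out)); 
    for i in range(0,len(out),12): print(json.dumps(out[i:i+12]))
    m=np.abs(np.array(out)).reshape(-1,2,3).max((0)); print("max",m.round(3).tolist())
    return p,R
E
python3 - <<'E'
from h import *
k=np.array([56,0])/1000; n=np.array([-1,-1])/2**.5
a=k-n*.035
rows([(wing(*a,.09),RK(),18),(wing(*a,.05),RK(),3)])
E
```

```text
t 0.1 tip [-0.2886  0.5473  0.2178] F [ 0.2 -0.1 -0.5]
21
[[[-26.4, -21.4, 4.7], [0.002, -0.013, 0.106]], [[-28.5, -18.4, 5.1], [0.002, -0.013, 0.106]], [[-30.2, -15.3, 5.5], [0.002, -0.013, 0.106]], [[-31.6, -12.0, 6.0], [0.002, -0.013, 0.106]], [[-32.6, -8.6, 6.4], [0.002, -0.013, 0.106]], [[-33.3, -5.0, 6.9], [0.002, -0.013, 0.106]], [[-33.5, -1.5, 7.3], [0.002, -0.013, 0.106]], [[-33.4, 2.1, 7.8], [0.002, -0.013, 0.106]], [[-32.8, 5.7, 8.2], [0.002, -0.013, 0.106]], [[-31.9, 9.1, 8.6], [0.002, -0.013, 0.106]], [[-30.7, 12.5, 9.0], [0.002, -0.013, 0.106]], [[-29.0, 15.7, 9.4], [0.002, -0.013, 0.106]]]
[[[-27.1, 18.7, 9.7], [0.002, -0.013, 0.106]], [[-24.8, 21.5, 10.0], [0.002, -0.013, 0.106]], [[-22.2, 24.0, 10.3], [0.002, -0.013, 0.106]], [[-19.4, 26.3, 10.5], [0.002, -0.013, 0.106]], [[-16.4, 28.2, 10.7], [0.002, -0.013, 0.106]], [[-13.1, 29.8, 10.8], [0.002, -0.013, 0.106]], [[0.0, 0.0, 13.3], [-0.0, -0.0, -0.0]], [[0.0, 0.0, 13.3], [-0.0, -0.0, -0.0]], [[0.0, 0.0, 13.3], [-0.0, -0.0, -0.0]]]
max [[33.5, 29.8, 13.3], [0.002, 0.013, 0.106]]
```

>>> apply_moves(
  claw=0,
  series=[
    [[-26.4,-21.4,4.7],[0.002,-0.013,0.106]],
    [[-28.5,-18.4,5.1],[0.002,-0.013,0.106]],
    [[-30.2,-15.3,5.5],[0.002,-0.013,0.106]],
    [[-31.6,-12.0,6.0],[0.002,-0.013,0.106]],
    [[-32.6,-8.6,6.4],[0.002,-0.013,0.106]],
    [[-33.3,-5.0,6.9],[0.002,-0.013,0.106]],
    [[-33.5,-1.5,7.3],[0.002,-0.013,0.106]],
    [[-33.4,2.1,7.8],[0.002,-0.013,0.106]],
    [[-32.8,5.7,8.2],[0.002,-0.013,0.106]],
    [[-31.9,9.1,8.6],[0.002,-0.013,0.106]],
    [[-30.7,12.5,9.0],[0.002,-0.013,0.106]],
    [[-29.0,15.7,9.4],[0.002,-0.013,0.106]],
  ],
)

```text
t: 1.1
tool_pos: [0.4039, 0.2368, 0.3472]
orientation: [2.122, 2.12, -0.066]
force: [1.1, -0.0, 0.0]
opening: 0.0175
gripper_force: 0.0
```

>>> apply_moves(
  series=[
    [[-27.1,18.7,9.7],[0.002,-0.013,0.106]],
    [[-24.8,21.5,10.0],[0.002,-0.013,0.106]],
    [[-22.2,24.0,10.3],[0.002,-0.013,0.106]],
    [[-19.4,26.3,10.5],[0.002,-0.013,0.106]],
    [[-16.4,28.2,10.7],[0.002,-0.013,0.106]],
    [[-13.1,29.8,10.8],[0.002,-0.013,0.106]],
    [[0,0,0],[0,0,0]],
  ],
)

```text
t: 1.68
tool_pos: [0.5214, 0.0667, 0.3175]
orientation: [2.636, 1.313, -0.091]
force: [0.2, 0.1, -0.7]
opening: 0.0009
gripper_force: 0.0
```

```bash
python3 - <<'E'
from h import *
from plant import robot
p,d=robot.read_camera("wrist"); c=robot.calibration("wrist")
cv2.imwrite("pics/w1.png",p); np.savez("pics/w1.npz",p=p,d=d,E=c["extrinsics"],K=[c[k] for k in("fx","fy","cx","cy")])
s=robot.read_state(); print(s["q"].round(3),s["opening"])
E=np.array(c["extrinsics"])
for n,q in dict(knob=wing(.056,0,.0265),pivot=wing(0,0,.007),tabend=[.076,-.161,.0724],spine0=[-.085,0,.038],spine1=[.085,0,.038],yel=[0,-.161,.068]).items():
    v=E[:3,:3]@w(q)+E[:3,3]; print(n,(c["fx"]*v[0]/v[2]+c["cx"]).round(1),(c["fy"]*v[1]/v[2]+c["cy"]).round(1),v[2].round(3))
rows([(wing(*(np.array([.056,0])+np.array([.035,.035])*.7071),.05),RK(),3)])
E
```

```text
[ 0.107 -0.009  1.802 -0.208  1.343  0.795] 0.0002739852579526279
knob 257.3 240.5 0.247
pivot 216.7 268.9 0.276
tabend 406.9 202.4 0.266
spine0 161.1 198.4 0.266
spine1 294.0 60.8 0.236
yel 343.1 251.5 0.283
t 1.7333 tip [-0.0139 -0.0394  0.1354] F [-0.5  0.7 -0.3]
3
[[[-0.8, -0.6, 12.4], [-0.001, -0.002, 0.001]], [[-0.7, -0.6, 12.4], [-0.001, -0.002, 0.001]], [[-0.7, -0.6, 12.4], [-0.001, -0.002, 0.001]]]
max [[0.8, 0.6, 12.4], [0.001, 0.002, 0.001]]
```

View pics/w1.png

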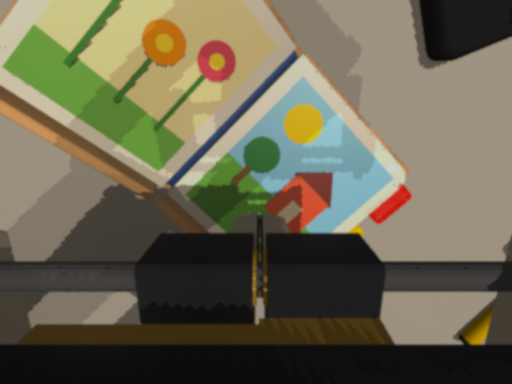

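```bash
python3 - <<'E'
from h import *
p,W,d,E,K=load("w1"); print(K)
hsv=cv2.cvtColor(p,cv2.COLOR_BGR2HSV)
L=(W-C0)@RW
red=((hsv[...,0]<6)|(hsv[...,0]>174))&(hsv[...,1]>180)&(hsv[...,2]>120); red[:, :365]=0
q=L[red]; print("red",red.sum(),np.percentile(q,[3,50,97],axis=0).round(4).tolist())
blue=(hsv[...,0]>105)&(hsv[...,0]<130)&(hsv[...,1]>150)&(hsv[...,2]<140); blue[:, :165]=0;blue[190:]=0
q=L[blue]; print("blue",blue.sum(),np.percentile(q,[1,50,99],axis=0).round(4).tolist()); print(np.polyfit(q[:,0],q[:,1],1))
# wing right edge plane
m=(L[...,0]>0)&(L[...,0]<.07)&(L[...,1]<-.03)&(L[...,1]>-.13)&(d>.2)&(np.arange(384)[:,None]<225)
q=L[m];print("right plane",len(q),np.linalg.lstsq(np.c_[q[:,:2],np.ones(len(q))],q[:,2],rcond=None)[0].round(4))
m=(L[...,0]>-.03)&(L[...,0]<.06)&(L[...,1]>.03)&(L[...,1]<.12)&(d>.2)
q=L[m];print("left plane",len(q),np.linalg.lstsq(np.c_[q[:,:2],np.ones(len(q))],q[:,2],rcond=None)[0].round(4))
p,W,d,E,K=load("side0"); hsv=cv2.cvtColor(p,cv2.COLOR_BGR2HSV);L=(W-C0)@RW
red=((hsv[...,0]<6)|(hsv[...,0]>174))&(hsv[...,1]>160)&(hsv[...,2]>120);red[:,:285]=0;red[:,310:]=0;red[:220]=0;red[245:]=0
q=L[red]; print("side red",red.sum(),np.percentile(q,[3,50,97],axis=0).round(4).tolist())
b=(hsv[...,2]<110)&(L[...,2]>.065)&(abs(L[...,0]+.042)<.03)&(abs(L[...,1]+.08)<.03); q=L[b];print("knob?",b.sum(),q[q[:,2].argsort()[-6:]].round(3).tolist())
E
```

```text
[283.79659845 283.79659845 259.38935369 184.67473734]
red 588 [[0.0442, -0.1569, 0.071], [0.0634, -0.1506, 0.0727], [0.0817, -0.1444, 0.0743]]
blue 53 [[-0.0722, 0.0002, 0.0237], [-0.0606, 0.0017, 0.0249], [-0.0474, 0.003, 0.0267]]
[-0.01234276  0.00100336]
right plane 8489 [-0.0256 -0.2051  0.0434]
left plane 10018 [0.0049 0.2199 0.0357]
side red 69 [[0.0397, -0.1654, 0.0676], [0.0587, -0.1578, 0.071], [0.0783, -0.1499, 0.0751]]
knob? 22 [[-0.039, -0.09, 0.076], [-0.041, -0.089, 0.076], [-0.04, -0.087, 0.077], [-0.038, -0.088, 0.077], [-0.043, -0.087, 0.078], [-0.042, -0.085, 0.079]]
```

```bash
sed -i 's/^C0=.*/C0=np.array([.539,.0745,0]); YAW=.14/' h.py; python3 - <<'E'
from h import *
n=np.array([-1,-1])/2**.5
K=lambda q:np.array([np.cos(q),-np.sin(q)])*.056
a=K(0)-n*.030
T=[(wing(*a,.011),RK(),5)]
for q in np.arange(.0,1.91,.16):
    T.append((wing(*(K(q)-n*.0135),.0115),RK(),2))
f=rows(T[:1]); print("push"); f=rows(T[1:],f); 
E
```

```text
t 1.7333 tip [-0.0186 -0.0407  0.1354] F [-0.5  0.7 -0.3]
5
[[[-0.7, 0.1, 15.2], [-0.001, -0.001, 0.001]], [[-0.6, 0.1, 15.2], [-0.001, -0.001, 0.001]], [[-0.6, 0.1, 15.2], [-0.001, -0.001, 0.001]], [[-0.6, 0.1, 15.2], [-0.001, -0.001, 0.001]], [[-0.6, 0.1, 15.2], [-0.001, -0.001, 0.001]]]
max [[0.7, 0.1, 15.2], [0.001, 0.001, 0.001]]
push
24
[[[-8.2, 0.0, -0.2], [-0.0, -0.0, 0.0]], [[-8.2, 0.0, -0.2], [-0.0, -0.0, 0.0]], [[-3.4, 2.9, -0.0], [-0.0, 0.0, 0.0]], [[-3.4, 2.9, -0.0], [-0.0, 0.0, 0.0]], [[-3.8, 2.3, 0.0], [0.0, 0.0, 0.0]], [[-3.8, 2.3, 0.0], [0.0, 0.0, 0.0]], [[-4.1, 1.7, -0.0], [0.0, -0.0, 0.0]], [[-4.1, 1.7, -0.0], [0.0, -0.0, 0.0]], [[-4.4, 1.0, 0.0], [0.0, -0.0, 0.0]], [[-4.4, 1.0, 0.0], [0.0, -0.0, 0.0]], [[-4.5, 0.3, -0.0], [0.0, -0.0, 0.0]], [[-4.5, 0.3, -0.0], [0.0, -0.0, 0.0]]]
[[[-4.5, -0.4, 0.0], [0.0, -0.0, 0.0]], [[-4.5, -0.4, 0.0], [0.0, -0.0, 0.0]], [[-4.3, -1.1, -0.0], [0.0, -0.0, 0.0]], [[-4.3, -1.1, -0.0], [0.0, -0.0, 0.0]], [[-4.1, -1.8, 0.0], [0.0, -0.0, 0.0]], [[-4.1, -1.8, 0.0], [0.0, -0.0, 0.0]], [[-3.8, -2.4, 0.0], [0.0, -0.0, 0.0]], [[-3.8, -2.4, 0.0], [0.0, -0.0, 0.0]], [[-3.3, -3.0, -0.0], [0.0, -0.0, 0.0]], [[-3.3, -3.0, -0.0], [0.0, -0.0, 0.0]], [[-2.8, -3.5, -0.0], [0.0, -0.0, 0.0]], [[-2.8, -3.5, -0.0], [0.0, -0.0, 0.0]]]
max [[8.2, 3.5, 0.2], [0.0, 0.0, 0.0]]
```

>>> apply_moves(
  series=[
    [[-0.6,0.1,15.2],[0,0,0]],
    [[-0.6,0.1,15.2],[0,0,0]],
    [[-0.6,0.1,15.2],[0,0,0]],
    [[-0.6,0.1,15.2],[0,0,0]],
    [[-0.6,0.1,14.5],[0,0,0]],
    [[0,0,0],[0,0,0]],
  ],
)

```text
t: 2.23
tool_pos: [0.5189, 0.0537, 0.2422]
orientation: [2.632, 1.331, -0.095]
force: [-0.6, 0.4, -0.4]
opening: 0.0009
gripper_force: 0.0
```

>>> apply_moves(
  series=[
    [[-8.2,0,0],[0,0,0]],
    [[-8.2,0,0],[0,0,0]],
    [[-3.4,2.9,0],[0,0,0]],
    [[-3.4,2.9,0],[0,0,0]],
    [[-3.8,2.3,0],[0,0,0]],
    [[-3.8,2.3,0],[0,0,0]],
    [[-4.1,1.7,0],[0,0,0]],
    [[-4.1,1.7,0],[0,0,0]],
  ],
)

```text
t: 2.9
tool_pos: [0.5088, 0.0142, 0.2534]
orientation: [2.631, 1.327, -0.087]
force: [0.8, 1.1, 0.8]
opening: 0.0003
gripper_force: 0.5
```

```bash
python3 - <<'E'
from h import *
from plant import robot
p,d=robot.read_camera("side"); cv2.imwrite("pics/s2.png",cv2.resize(p[140:275,180:360],(800,600),interpolation=cv2.INTER_CUBIC))
rows([(wing(.05,0,.02),RK(),3)])
E
```

```text
t 2.95 tip [-0.0375 -0.0935  0.0711] F [ 0.4 -0.6 -0.1]
3
[[[1.3, -5.7, -2.3], [-0.0, -0.003, 0.003]], [[1.3, -5.7, -2.4], [-0.0, -0.003, 0.003]], [[1.3, -5.7, -2.4], [-0.0, -0.003, 0.003]]]
max [[1.3, 5.7, 2.4], [0.0, 0.003, 0.003]]
```

View pics/s2.png

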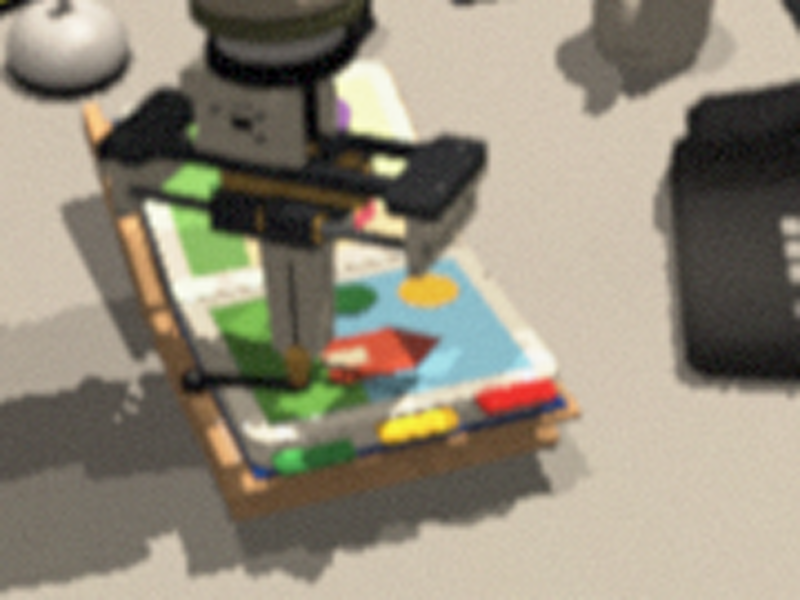

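>>> apply_moves(
  series=[
    [[-4.4,1,0],[0,0,0]],
    [[-4.4,1,0],[0,0,0]],
    [[-4.5,0.3,0],[0,0,0]],
    [[-4.5,0.3,0],[0,0,0]],
    [[-4.5,-0.4,0],[0,0,0]],
    [[-4.5,-0.4,0],[0,0,0]],
    [[-4.3,-1.1,0],[0,0,0]],
    [[-4.3,-1.1,0],[0,0,0]],
  ],
)

```text
t: 3.62
tool_pos: [0.4868, -0.0134, 0.2578]
orientation: [2.631, 1.327, -0.088]
force: [0.9, 0.8, 0.3]
opening: 0.0003
gripper_force: 0.3
```

>>> apply_moves(
  series=[
    [[-4.1,-1.8,0],[0,0,0]],
    [[-4.1,-1.8,0],[0,0,0]],
    [[-3.8,-2.4,0],[0,0,0]],
    [[-3.8,-2.4,0],[0,0,0]],
    [[-3.3,-3,0],[0,0,0]],
    [[-3.3,-3,0],[0,0,0]],
    [[-2.8,-3.5,0],[0,0,0]],
    [[-2.8,-3.5,0],[0,0,0]],
    [[-2.5,-3.5,0],[0,0,0]],
    [[0,0,0],[0,0,0]],
  ],
)

```text
t: 4.45
tool_pos: [0.4483, -0.0226, 0.2582]
orientation: [2.631, 1.328, -0.089]
force: [1.1, -0.4, -0.5]
opening: 0.0009
gripper_force: 0.0
```

```bash
python3 - <<'E'
from h import *
from plant import robot
p,d=robot.read_camera("side"); cv2.imwrite("pics/s3.png",cv2.resize(p[140:275,180:360],(800,600),interpolation=cv2.INTER_CUBIC))
# leave: up, then go to the right outside, page orientation
th=.6; R=RP(th)
def tipC(r,h): # tip centre so that upper corner C sits at page-frame (r,h), right side lying
    C=np.array([.063,0,.038])-r*el+h*en
    return C-.0075*np.array([0,np.cos(th),np.sin(th)])
s=robot.read_state();p0=s["tool_pos"];R0=Ro.from_rotvec(s["orientation"]).as_matrix()
tip=RW.T@(p0+.186*R0[:,2]-C0)
a=tip+np.array([.02,.01,.08])
f=rows([(a,RK(),4),(np.array([.063,-.25,.16]),R,8),(tipC(.21,-.010),R,6)])
print(tipC(.21,-.01))
E
```

```text
t 4.5 tip [-0.1021 -0.121   0.0761] F [ 0.9 -0.4 -0.2]
18
[[[2.9, 4.7, -20.1], [-0.0, -0.002, 0.002]], [[2.9, 4.7, -20.1], [-0.0, -0.002, 0.002]], [[2.8, 4.7, -20.1], [-0.0, -0.002, 0.002]], [[2.8, 4.7, -20.1], [-0.0, -0.002, 0.002]], [[-11.2, 36.8, 10.4], [0.04, 0.096, -0.093]], [[-15.4, 35.9, 7.6], [0.04, 0.096, -0.093]], [[-19.3, 34.6, 4.6], [0.04, 0.096, -0.093]], [[-22.7, 32.8, 1.2], [0.04, 0.096, -0.093]], [[-25.6, 30.5, -2.4], [0.04, 0.096, -0.093]], [[-27.9, 27.8, -6.1], [0.04, 0.096, -0.093]], [[-29.5, 24.9, -9.9], [0.04, 0.096, -0.093]], [[-30.6, 21.6, -13.7], [0.04, 0.096, -0.093]]]
[[[-3.7, -0.0, 16.1], [0.0, -0.0, -0.0]], [[-3.7, -0.0, 16.1], [0.0, -0.0, -0.0]], [[-3.7, -0.0, 16.1], [0.0, -0.0, -0.0]], [[-3.7, -0.0, 16.1], [0.0, -0.0, -0.0]], [[-3.7, -0.0, 16.1], [0.0, -0.0, -0.0]], [[-3.7, -0.0, 16.1], [0.0, -0.0, -0.0]]]
max [[30.6, 36.8, 20.1], [0.04, 0.096, 0.093]]
[ 0.063      -0.21366111  0.06776145]
```

View pics/s3.png

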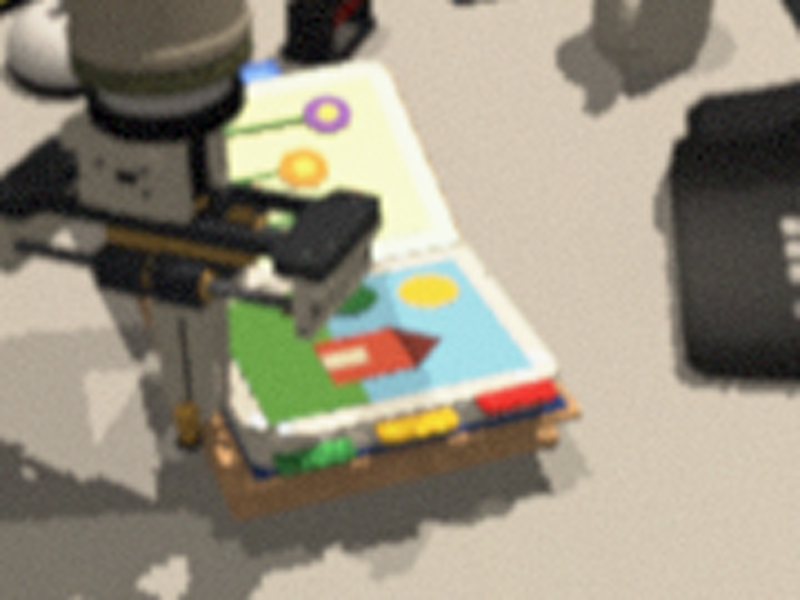

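>>> apply_moves(
  series=[
    [[2.9,4.7,-20.1],[0,0,0]],
    [[2.9,4.7,-20.1],[0,0,0]],
    [[2.8,4.7,-20.1],[0,0,0]],
    [[2.8,4.7,-20.1],[0,0,0]],
    [[-11.2,36.8,10.4],[0.04,0.096,-0.093]],
    [[-15.4,35.9,7.6],[0.04,0.096,-0.093]],
    [[-19.3,34.6,4.6],[0.04,0.096,-0.093]],
    [[-22.7,32.8,1.2],[0.04,0.096,-0.093]],
    [[-25.6,30.5,-2.4],[0.04,0.096,-0.093]],
    [[-27.9,27.8,-6.1],[0.04,0.096,-0.093]],
    [[-29.5,24.9,-9.9],[0.04,0.096,-0.093]],
    [[-30.6,21.6,-13.7],[0.04,0.096,-0.093]],
  ],
)

```text
t: 5.5
tool_pos: [0.6354, -0.2707, 0.3249]
orientation: [-1.876, -1.97, -0.478]
force: [1.0, 0.4, 0.0]
opening: 0.0003
gripper_force: 0.0
```

>>> apply_moves(
  series=[
    [[0,0,0],[0,0,0]],
    [[0,0,0],[0,0,0]],
  ],
)

```text
t: 5.67
tool_pos: [0.6353, -0.2715, 0.3186]
orientation: [-1.882, -1.958, -0.47]
force: [-0.6, 0.2, -0.4]
opening: 0.0003
gripper_force: 0.0
```

```bash
cat >> h.py <<'E'
TH=.6
def tipC(r,h,x=.063):
    C=np.array([x,0,.038])-r*el+h*en
    return C-.0075*np.array([0,np.cos(TH),np.sin(TH)])
E
python3 - <<'E'
from h import *
from plant import robot
p,d=robot.read_camera("wrist"); c=robot.calibration("wrist")
np.savez("pics/w4.npz",p=p,d=d,E=c["extrinsics"],K=[c[k] for k in("fx","fy","cx","cy")]); cv2.imwrite("pics/w4.png",p)
print(robot.read_state()["q"].round(2))
p,W,d,E,K=load("w4"); hsv=cv2.cvtColor(p,cv2.COLOR_BGR2HSV);L=(W-C0)@RW
box=(abs(L[...,1]+.155)<.025)&(L[...,2]>.04)&(L[...,2]<.1)&(abs(L[...,0])<.12)
for n,lo,hi in(("red",0,6),("yel",20,34)):
    m=box&(hsv[...,0]>=lo)&(hsv[...,0]<=hi)&(hsv[...,1]>170)&(hsv[...,2]>90); 
    if m.sum(): print(n,m.sum(),np.percentile(L[m],[3,50,97],axis=0).round(4).tolist())
rows([(tipC(.21,-.010),RP(TH),6)])
E
```

```text
[-0.58  0.57  1.15  0.4   1.74 -0.62]
red 523 [[0.0397, -0.1619, 0.0739], [0.0585, -0.155, 0.076], [0.0772, -0.1473, 0.0779]]
yel 569 [[-0.0156, -0.1624, 0.0693], [0.004, -0.1553, 0.0715], [0.0228, -0.147, 0.0733]]
t 5.7167 tip [ 0.0523 -0.2632  0.1596] F [-0.5  0.4  0.6]
6
[[[-2.8, 2.4, 17.6], [0.005, 0.015, -0.015]], [[-3.1, 2.5, 17.5], [0.005, 0.015, -0.015]], [[-3.4, 2.5, 17.4], [0.005, 0.015, -0.015]], [[-3.7, 2.6, 17.4], [0.005, 0.015, -0.015]], [[-4.0, 2.6, 17.3], [0.005, 0.015, -0.015]], [[-4.3, 2.6, 17.2], [0.005, 0.015, -0.015]]]
max [[4.3, 2.6, 17.6], [0.005, 0.015, 0.015]]
```

View pics/w4.png

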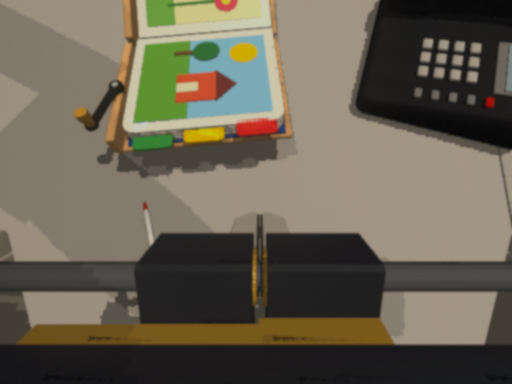

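```bash
cat >> h.py <<'E'
def Cpage(phi):
    rr=np.array([0,-np.cos(phi),np.sin(phi)]);tt=np.array([0,np.sin(phi),np.cos(phi)])
    O=np.array([.062,0,.038]);zt=np.array([0,np.sin(TH),-np.cos(TH)])
    if phi<.97:
        s=.008+.017*(phi-.21)/.76; C=O+.165*rr-.002*tt+s*zt
    else: C=O+.140*rr-.002*tt
    return C-.0075*np.array([0,np.cos(TH),np.sin(TH)])
E
python3 - <<'E'
from h import *
R=RP(TH)
f=rows([(tipC(.195,-.010,.062),R,8),(tipC(.160,-.010,.062),R,3)])
f=rows([(Cpage(a),R,1) for a in np.arange(.25,2.56,.09)],f)
E
```

```text
t 5.7167 tip [ 0.0523 -0.2632  0.1596] F [-0.5  0.4  0.6]
11
[[[-0.7, 1.5, 14.4], [0.004, 0.011, -0.011]], [[-0.9, 1.6, 14.4], [0.004, 0.011, -0.011]], [[-1.1, 1.6, 14.4], [0.004, 0.011, -0.011]], [[-1.3, 1.7, 14.4], [0.004, 0.011, -0.011]], [[-1.4, 1.7, 14.3], [0.004, 0.011, -0.011]], [[-1.6, 1.8, 14.3], [0.004, 0.011, -0.011]], [[-1.8, 1.8, 14.3], [0.004, 0.011, -0.011]], [[-2.0, 1.8, 14.3], [0.004, 0.011, -0.011]], [[8.0, -0.0, 8.5], [0.0, 0.0, -0.0]], [[8.0, -0.0, 8.5], [0.0, 0.0, -0.0]], [[8.0, -0.0, 8.5], [0.0, 0.0, -0.0]]]
max [[8.0, 1.8, 14.4], [0.004, 0.011, 0.011]]
26
[[[7.2, 0.0, -4.8], [0.0, 0.0, -0.0]], [[11.5, -0.0, -7.4], [0.0, 0.0, -0.0]], [[12.3, 0.0, -6.3], [0.0, -0.0, -0.0]], [[13.0, -0.0, -5.2], [0.0, -0.0, -0.0]], [[13.6, -0.0, -4.0], [0.0, -0.0, -0.0]], [[14.1, 0.0, -2.8], [0.0, -0.0, -0.0]], [[14.4, -0.0, -1.5], [0.0, -0.0, -0.0]], [[14.7, -0.0, -0.2], [0.0, -0.0, -0.0]], [[14.8, -0.0, 1.2], [0.0, -0.0, -0.0]], [[12.6, -0.0, 0.4], [0.0, -0.0, -0.0]], [[12.5, 0.0, 1.5], [0.0, -0.0, -0.0]], [[12.3, -0.0, 2.6], [0.0, -0.0, -0.0]]]
[[[12.0, 0.0, 3.7], [0.0, -0.0, -0.0]], [[11.7, 0.0, 4.8], [0.0, -0.0, -0.0]], [[11.2, -0.0, 5.8], [0.0, -0.0, -0.0]], [[10.6, 0.0, 6.8], [0.0, -0.0, -0.0]], [[10.0, 0.0, 7.7], [0.0, -0.0, -0.0]], [[9.2, 0.0, 8.6], [0.0, -0.0, -0.0]], [[8.4, -0.0, 9.4], [0.0, -0.0, -0.0]], [[7.5, 0.0, 10.1], [0.0, -0.0, -0.0]], [[6.6, -0.0, 10.7], [0.0, -0.0, -0.0]], [[5.6, 0.0, 11.3], [0.0, -0.0, -0.0]], [[4.6, -0.0, 11.7], [0.0, -0.0, -0.0]], [[3.5, -0.0, 12.1], [0.0, -0.0, -0.0]]]
[[[2.4, 0.0, 12.4], [0.0, -0.0, -0.0]], [[1.3, -0.0, 12.5], [0.0, -0.0, -0.0]]]
max [[14.8, 0.0, 12.5], [0.0, 0.0, 0.0]]
```

>>> apply_moves(
  series=[
    [[-0.7,1.5,14.4],[0.004,0.011,-0.011]],
    [[-0.9,1.6,14.4],[0.004,0.011,-0.011]],
    [[-1.1,1.6,14.4],[0.004,0.011,-0.011]],
    [[-1.3,1.7,14.4],[0.004,0.011,-0.011]],
    [[-1.4,1.7,14.3],[0.004,0.011,-0.011]],
    [[-1.6,1.8,14.3],[0.004,0.011,-0.011]],
    [[-1.8,1.8,14.3],[0.004,0.011,-0.011]],
    [[-2.0,1.8,14.3],[0.004,0.011,-0.011]],
    [[0,0,0],[0,0,0]],
    [[0,0,0],[0,0,0]],
  ],
)

```text
t: 6.55
tool_pos: [0.6427, -0.2163, 0.2198]
orientation: [-1.73, -1.992, -0.536]
force: [-0.8, 0.1, 0.6]
opening: 0.0005
gripper_force: 0.0
```

```bash
python3 - <<'E'
from h import *
f=rows([(tipC(.160,-.010,.062),RP(TH),3)])
E
```

```text
t 6.55 tip [ 0.0622 -0.1975  0.0663] F [-0.8  0.1  0.6]
3
[[[7.3, -0.0, 8.6], [0.0, 0.0, 0.0]], [[7.3, -0.0, 8.6], [0.0, 0.0, 0.0]], [[7.3, -0.0, 8.6], [0.0, 0.0, 0.0]]]
max [[7.3, 0.0, 8.6], [0.0, 0.0, 0.0]]
```

>>> apply_moves(
  series=[
    [[7.3,0,8.6],[0,0,0]],
    [[7.3,0,8.6],[0,0,0]],
    [[7.3,0,8.6],[0,0,0]],
    [[0,0,0],[0,0,0]],
    [[7.2,0,-4.8],[0,0,0]],
    [[11.5,0,-7.4],[0,0,0]],
    [[12.3,0,-6.3],[0,0,0]],
    [[13.0,0,-5.2],[0,0,0]],
    [[0,0,0],[0,0,0]],
  ],
)

```text
t: 7.3
tool_pos: [0.6362, -0.1607, 0.2616]
orientation: [-1.731, -2.0, -0.541]
force: [1.0, 0.3, 0.5]
opening: 0.0005
gripper_force: 0.0
```

```bash
cat > look.py <<'E'
from h import *
from plant import robot
import sys
def tab(n,save=None,names=("red","yel")):
    p,d=robot.read_camera(n); c=robot.calibration(n); W=cloud(p,d,c["extrinsics"],[c[k] for k in("fx","fy","cx","cy")])
    hsv=cv2.cvtColor(p,cv2.COLOR_BGR2HSV);L=(W-C0)@RW; r=np.hypot(L[...,1],L[...,2]-.038)
    box=(abs(r-.159)<.016)&(L[...,2]>.05)&(abs(L[...,0]-.03)<.09)&(d>0)
    for nm,lo,hi in(("red",0,6),("yel",20,34)):
        m=box&(hsv[...,0]>=lo)&(hsv[...,0]<=hi)&(hsv[...,1]>150)&(hsv[...,2]>70)
        print(n,nm,m.sum(),np.percentile(L[m],[10,50,90],axis=0).round(3).tolist() if m.sum() else "")
    if save: cv2.imwrite(save,cv2.resize(p[120:270,170:370],(800,600),interpolation=cv2.INTER_CUBIC))
if __name__=="__main__":
    tab("side",sys.argv[1] if len(sys.argv)>1 else None); tab("scene")
E
python3 look.py pics/s5.png; python3 - <<'E'
from h import *
rows([(Cpage(a),RP(TH),1) for a in np.arange(.61,2.56,.09)])
E
```

```text
side red 14 [[0.037, -0.142, 0.12], [0.041, -0.14, 0.123], [0.048, -0.133, 0.126]]
side yel 88 [[-0.016, -0.166, 0.064], [-0.0, -0.16, 0.067], [0.016, -0.152, 0.069]]
scene red 5 [[0.039, -0.137, 0.118], [0.042, -0.133, 0.12], [0.045, -0.131, 0.123]]
scene yel 41 [[-0.015, -0.163, 0.061], [0.002, -0.159, 0.067], [0.018, -0.153, 0.069]]
t 7.4 tip [ 0.0634 -0.1425  0.1046] F [-0.5 -0.4 -0.9]
22
[[[11.8, -0.6, -1.3], [0.004, 0.003, 0.004]], [[14.1, 0.0, -2.8], [0.0, -0.0, -0.0]], [[14.4, -0.0, -1.5], [0.0, -0.0, -0.0]], [[14.7, -0.0, -0.2], [0.0, -0.0, -0.0]], [[14.8, -0.0, 1.2], [0.0, -0.0, -0.0]], [[12.6, -0.0, 0.4], [0.0, -0.0, -0.0]], [[12.5, 0.0, 1.5], [0.0, -0.0, -0.0]], [[12.3, -0.0, 2.6], [0.0, -0.0, -0.0]], [[12.0, 0.0, 3.7], [0.0, -0.0, -0.0]], [[11.7, 0.0, 4.8], [0.0, -0.0, -0.0]], [[11.2, -0.0, 5.8], [0.0, -0.0, -0.0]], [[10.6, 0.0, 6.8], [0.0, -0.0, -0.0]]]
[[[10.0, 0.0, 7.7], [0.0, -0.0, -0.0]], [[9.2, 0.0, 8.6], [0.0, -0.0, -0.0]], [[8.4, -0.0, 9.4], [0.0, -0.0, -0.0]], [[7.5, 0.0, 10.1], [0.0, -0.0, -0.0]], [[6.6, -0.0, 10.7], [0.0, -0.0, -0.0]], [[5.6, 0.0, 11.3], [0.0, -0.0, -0.0]], [[4.6, -0.0, 11.7], [0.0, -0.0, -0.0]], [[3.5, -0.0, 12.1], [0.0, -0.0, -0.0]], [[2.4, 0.0, 12.4], [0.0, -0.0, -0.0]], [[1.3, -0.0, 12.5], [0.0, -0.0, -0.0]]]
max [[14.8, 0.6, 12.5], [0.004, 0.003, 0.004]]
```

View pics/s5.png

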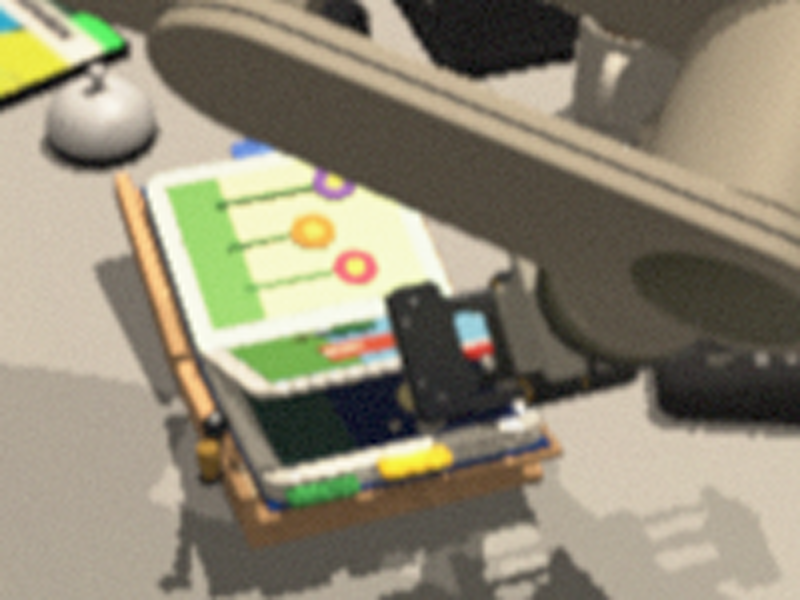

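>>> apply_moves(
  series=[
    [[12.5,0,-2],[0,0,0]],
    [[14.1,0,-2.8],[0,0,0]],
    [[14.4,0,-1.5],[0,0,0]],
    [[14.7,0,-0.2],[0,0,0]],
    [[14.8,0,1.2],[0,0,0]],
    [[12.6,0,0.4],[0,0,0]],
    [[12.5,0,1.5],[0,0,0]],
    [[12.3,0,2.6],[0,0,0]],
    [[12,0,3.7],[0,0,0]],
    [[11.7,0,4.8],[0,0,0]],
    [[11.2,0,5.8],[0,0,0]],
    [[10.6,0,6.8],[0,0,0]],
  ],
)

```text
t: 8.4
tool_pos: [0.6155, -0.0238, 0.3265]
orientation: [-1.731, -1.994, -0.537]
force: [0.6, -1.2, -0.6]
opening: 0.0006
gripper_force: 0.4
```

```bash
python3 look.py; python3 - <<'E'
from h import *
rows([(Cpage(a),RP(TH),1) for a in np.arange(1.69,2.62,.08)])
E
```

```text
side red 7 [[0.039, 0.002, 0.196], [0.042, 0.004, 0.199], [0.044, 0.005, 0.201]]
side yel 89 [[-0.016, -0.165, 0.064], [-0.0, -0.157, 0.066], [0.016, -0.15, 0.069]]
scene red 0 
scene yel 41 [[-0.013, -0.161, 0.063], [0.0, -0.156, 0.067], [0.014, -0.15, 0.069]]
t 8.5 tip [ 0.0621 -0.0022  0.1727] F [ 0.4 -0.2  0.2]
12
[[[8.8, 0.1, 5.7], [0.001, 0.001, 0.003]], [[8.2, -0.0, 7.6], [0.0, -0.0, 0.0]], [[7.6, 0.0, 8.2], [0.0, -0.0, 0.0]], [[6.9, 0.0, 8.8], [0.0, -0.0, -0.0]], [[6.2, -0.0, 9.3], [0.0, -0.0, -0.0]], [[5.4, -0.0, 9.8], [0.0, -0.0, -0.0]], [[4.6, 0.0, 10.2], [0.0, -0.0, -0.0]], [[3.8, -0.0, 10.5], [0.0, -0.0, -0.0]], [[2.9, 0.0, 10.8], [0.0, -0.0, -0.0]], [[2.1, -0.0, 11.0], [0.0, -0.0, -0.0]], [[1.2, -0.0, 11.1], [0.0, -0.0, -0.0]], [[0.3, 0.0, 11.2], [0.0, -0.0, -0.0]]]
max [[8.8, 0.1, 11.2], [0.001, 0.001, 0.003]]
```

>>> apply_moves(
  series=[
    [[8.8,0,5.7],[0,0,0]],
    [[8.2,0,7.6],[0,0,0]],
    [[7.6,0,8.2],[0,0,0]],
    [[6.9,0,8.8],[0,0,0]],
    [[6.2,0,9.3],[0,0,0]],
    [[5.4,0,9.8],[0,0,0]],
    [[4.6,0,10.2],[0,0,0]],
    [[3.8,0,10.5],[0,0,0]],
    [[2.9,0,10.8],[0,0,0]],
    [[2.1,0,11],[0,0,0]],
    [[1.2,0,11.1],[0,0,0]],
    [[0.3,0,11.2],[0,0,0]],
  ],
)

```text
t: 9.5
tool_pos: [0.6, 0.0869, 0.2638]
orientation: [-1.731, -1.994, -0.537]
force: [0.2, 0.5, 0.2]
opening: 0.0003
gripper_force: 0.2
```

>>> apply_moves(
  series=[
    [[0,0,0],[0,0,0]],
    [[0,0,-10],[0,0,0]],
    [[0,0,-20],[0,0,0]],
    [[-10,0,-25],[0,0,0]],
    [[-20,0,-25],[0,0,0]],
    [[-20,0,-15],[0,0,0]],
    [[-20,0,-10],[0,0,0]],
    [[-20,0,-10],[0,0,0]],
    [[0,0,0],[0,0,0]],
  ],
)

```text
t: 10.25
tool_pos: [0.6199, -0.0565, 0.3099]
orientation: [-1.737, -1.993, -0.538]
force: [0.6, 0.3, -1.1]
opening: 0.0009
gripper_force: 0.0
```

```bash
python3 look.py pics/s6.png; python3 - <<'E'
from h import *
rows([])if 0 else None
from plant import robot
s=robot.read_state();p0=s["tool_pos"];R0=Ro.from_rotvec(s["orientation"]).as_matrix();print(RW.T@(p0+.186*R0[:,2]-C0),s["q"].round(2))
E
```

```text
side red 5 [[0.039, 0.143, 0.085], [0.041, 0.144, 0.088], [0.041, 0.15, 0.089]]
side yel 88 [[-0.015, -0.166, 0.064], [-0.0, -0.157, 0.067], [0.016, -0.15, 0.069]]
scene red 23 [[0.045, 0.144, 0.081], [0.062, 0.147, 0.084], [0.072, 0.15, 0.086]]
scene yel 39 [[-0.013, -0.161, 0.063], [0.002, -0.155, 0.067], [0.015, -0.15, 0.069]]
[ 0.06294909 -0.03313484  0.15620587] [-0.33  0.36  1.46  0.53  1.61 -0.52]
```

View pics/s6.png

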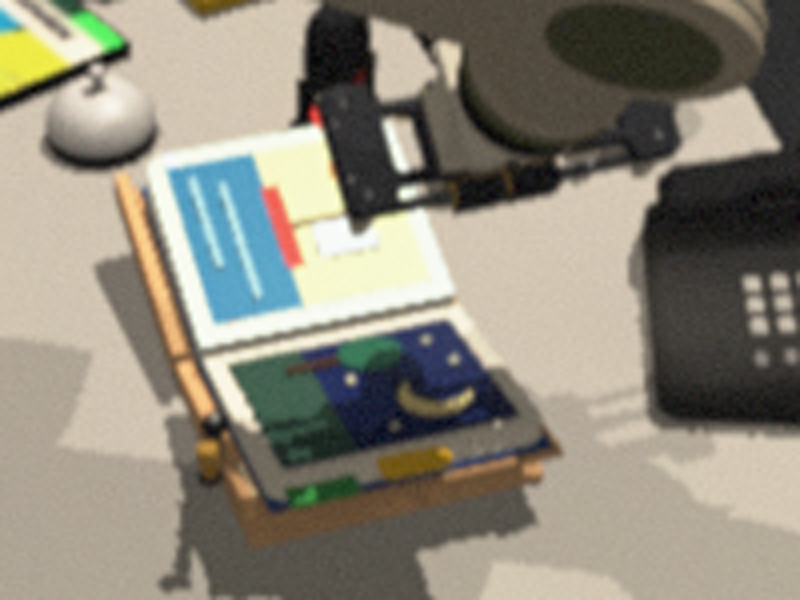

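```bash
python3 - <<'E'
from h import *
R=RK(-.96); n=np.array([np.cos(.61),np.sin(.61)])
a=np.array([-.021,-.052])-n*.035
rows([(wing(*a,.085),R,14)])
E
```

```text
t 10.35 tip [ 0.0629 -0.0331  0.1562] F [ 0.4  0.2 -0.3]
14
[[[3.4, -15.0, 0.0], [-0.027, -0.053, 0.065]], [[2.5, -15.2, -0.5], [-0.027, -0.053, 0.065]], [[1.4, -15.3, -1.0], [-0.027, -0.053, 0.065]], [[0.4, -15.3, -1.5], [-0.027, -0.053, 0.065]], [[-0.7, -15.2, -1.9], [-0.027, -0.053, 0.065]], [[-1.8, -15.1, -2.3], [-0.027, -0.053, 0.065]], [[-2.9, -14.9, -2.6], [-0.027, -0.053, 0.065]], [[-4.0, -14.6, -2.8], [-0.027, -0.053, 0.065]], [[-5.1, -14.2, -2.9], [-0.027, -0.053, 0.065]], [[-6.1, -13.8, -3.0], [-0.027, -0.053, 0.065]], [[-7.2, -13.3, -3.0], [-0.027, -0.053, 0.065]], [[-8.2, -12.7, -3.0], [-0.027, -0.053, 0.065]]]
[[[-9.1, -12.0, -2.9], [-0.027, -0.053, 0.065]], [[-10.0, -11.4, -2.7], [-0.027, -0.053, 0.065]]]
max [[10.0, 15.3, 3.0], [0.027, 0.053, 0.065]]
```

>>> apply_moves(
  series=[
    [[3.4,-15.0,0.0],[-0.027,-0.053,0.065]],
    [[2.5,-15.2,-0.5],[-0.027,-0.053,0.065]],
    [[1.4,-15.3,-1.0],[-0.027,-0.053,0.065]],
    [[0.4,-15.3,-1.5],[-0.027,-0.053,0.065]],
    [[-0.7,-15.2,-1.9],[-0.027,-0.053,0.065]],
    [[-1.8,-15.1,-2.3],[-0.027,-0.053,0.065]],
    [[-2.9,-14.9,-2.6],[-0.027,-0.053,0.065]],
    [[-4.0,-14.6,-2.8],[-0.027,-0.053,0.065]],
    [[-5.1,-14.2,-2.9],[-0.027,-0.053,0.065]],
    [[-6.1,-13.8,-3.0],[-0.027,-0.053,0.065]],
    [[-7.2,-13.3,-3.0],[-0.027,-0.053,0.065]],
    [[-8.2,-12.7,-3.0],[-0.027,-0.053,0.065]],
  ],
)

```text
t: 11.35
tool_pos: [0.4356, -0.0419, 0.3327]
orientation: [2.744, 1.294, 0.022]
force: [0.8, 0.6, 1.0]
opening: 0.0006
gripper_force: 0.0
```

>>> apply_moves(
  series=[
    [[-9.1,-12.0,-2.9],[-0.027,-0.053,0.065]],
    [[-10.0,-11.4,-2.7],[-0.027,-0.053,0.065]],
    [[0,0,0],[0,0,0]],
  ],
)

```text
t: 11.6
tool_pos: [0.4045, -0.0398, 0.3364]
orientation: [2.738, 1.073, -0.078]
force: [-0.9, -0.1, -0.0]
opening: 0.0005
gripper_force: 0.0
```

```bash
python3 look.py; python3 - <<'E'
from h import *
from plant import robot
R=RK(-.96); n=np.array([np.cos(.61),np.sin(.61)])
a=np.array([-.021,-.052])-n*.035
for nm in("scene","side"):
    p,d=robot.read_camera(nm); c=robot.calibration(nm); W=cloud(p,d,c["extrinsics"],[c[k] for k in("fx","fy","cx","cy")]);L=(W-C0)@RW
    hsv=cv2.cvtColor(p,cv2.COLOR_BGR2HSV)
    m=(np.hypot(L[...,0]+.098,L[...,1]+.083)<.075)&(L[...,2]>.072)&(L[...,2]<.1)&(L[...,1]<-.1)&(hsv[...,1]>80); print(nm,m.sum(),np.median(L[m],axis=0) if m.sum() else "")
    m=(np.abs(L[...,0])<.07)&(L[...,1]>.04)&(L[...,1]<.135)&(L[...,2]<.12); q=L[m]; print("left plane",np.linalg.lstsq(np.c_[q[:,1],np.ones(len(q))],q[:,2],rcond=None)[0].round(4))
f=rows([(wing(*a,.0115),R,6)])
K=lambda q:np.array([np.cos(q),-np.sin(q)])*.056
print("push");rows([(wing(*(K(q)-n*.0135),.0105),R,2) for q in np.arange(1.9,-.01,-.158)],f)
E
```

```text
side red 54 [[0.042, 0.144, 0.068], [0.058, 0.15, 0.071], [0.074, 0.155, 0.073]]
side yel 91 [[-0.017, -0.166, 0.065], [-0.001, -0.159, 0.067], [0.015, -0.151, 0.069]]
scene red 19 [[0.045, 0.149, 0.068], [0.059, 0.151, 0.07], [0.072, 0.155, 0.073]]
scene yel 40 [[-0.016, -0.163, 0.064], [-0.0, -0.158, 0.067], [0.015, -0.154, 0.069]]
scene 35 [-0.11678272 -0.13391194  0.08428492]
left plane [0.2132 0.039 ]
side 47 [-0.1151419  -0.13900948  0.08685117]
left plane [0.2088 0.04  ]
t 11.8 tip [-0.1478 -0.1329  0.1539] F [-0.8 -0.9 -0.6]
6
[[[-0.2, 0.3, 12.4], [-0.001, -0.0, 0.0]], [[-0.2, 0.2, 12.4], [-0.001, -0.0, 0.0]], [[-0.2, 0.2, 12.4], [-0.001, -0.0, 0.0]], [[-0.2, 0.2, 12.4], [-0.001, -0.0, 0.0]], [[-0.2, 0.2, 12.4], [-0.001, -0.0, 0.0]], [[-0.2, 0.2, 12.4], [-0.001, -0.0, 0.0]]]
max [[0.2, 0.3, 12.4], [0.001, 0.0, 0.0]]
push
26
[[[11.7, 1.2, 0.5], [0.0, -0.0, 0.0]], [[11.7, 1.2, 0.5], [0.0, -0.0, 0.0]], [[2.9, 3.4, 0.0], [-0.0, -0.0, 0.0]], [[2.9, 3.4, 0.0], [-0.0, -0.0, 0.0]], [[3.4, 2.9, -0.0], [-0.0, -0.0, 0.0]], [[3.4, 2.9, -0.0], [-0.0, -0.0, 0.0]], [[3.8, 2.3, 0.0], [-0.0, -0.0, 0.0]], [[3.8, 2.3, 0.0], [-0.0, -0.0, 0.0]], [[4.1, 1.7, -0.0], [-0.0, -0.0, 0.0]], [[4.1, 1.7, -0.0], [-0.0, -0.0, 0.0]], [[4.3, 1.0, 0.0], [-0.0, -0.0, 0.0]], [[4.3, 1.0, 0.0], [-0.0, -0.0, 0.0]]]
[[[4.4, 0.3, 0.0], [-0.0, -0.0, 0.0]], [[4.4, 0.3, 0.0], [-0.0, -0.0, 0.0]], [[4.4, -0.4, -0.0], [-0.0, -0.0, 0.0]], [[4.4, -0.4, -0.0], [-0.0, -0.0, 0.0]], [[4.3, -1.1, 0.0], [-0.0, -0.0, 0.0]], [[4.3, -1.1, 0.0], [-0.0, -0.0, 0.0]], [[4.1, -1.7, -0.0], [-0.0, -0.0, 0.0]], [[4.1, -1.7, -0.0], [-0.0, -0.0, 0.0]], [[3.7, -2.4, 0.0], [-0.0, -0.0, 0.0]], [[3.7, -2.4, 0.0], [-0.0, -0.0, 0.0]], [[3.3, -2.9, 0.0], [-0.0, -0.0, 0.0]], [[3.3, -2.9, 0.0], [-0.0, -0.0, 0.0]]]
[[[2.8, -3.4, -0.0], [-0.0, -0.0, 0.0]], [[2.8, -3.4, -0.0], [-0.0, -0.0, 0.0]]]
max [[11.7, 3.4, 0.5], [0.0, 0.0, 0.0]]
```

>>> apply_moves(
  series=[
    [[-0.2,0.2,12.4],[0,0,0]],
    [[-0.2,0.2,12.4],[0,0,0]],
    [[-0.2,0.2,12.4],[0,0,0]],
    [[-0.2,0.2,12.4],[0,0,0]],
    [[-0.2,0.2,12.4],[0,0,0]],
    [[-0.2,0.2,12.4],[0,0,0]],
    [[0,0,0],[0,0,0]],
  ],
)

```text
t: 12.38
tool_pos: [0.4071, -0.0578, 0.2607]
orientation: [2.742, 1.078, -0.082]
force: [-0.7, 0.2, -1.2]
opening: 0.0003
gripper_force: 0.0
```

>>> apply_moves(
  series=[
    [[11.7,1.2,0],[0,0,0]],
    [[11.7,1.2,0],[0,0,0]],
    [[2.9,3.4,0],[0,0,0]],
    [[2.9,3.4,0],[0,0,0]],
    [[3.4,2.9,0],[0,0,0]],
    [[3.4,2.9,0],[0,0,0]],
    [[3.8,2.3,0],[0,0,0]],
    [[3.8,2.3,0],[0,0,0]],
    [[4.1,1.7,0],[0,0,0]],
    [[4.1,1.7,0],[0,0,0]],
    [[4.3,1,0],[0,0,0]],
    [[4.3,1,0],[0,0,0]],
  ],
)

```text
t: 13.38
tool_pos: [0.4693, -0.0347, 0.2599]
orientation: [2.739, 1.077, -0.077]
force: [0.1, -0.9, -0.6]
opening: 0.0005
gripper_force: 0.4
```

```bash
cat > k.py <<'E'
from h import *
from plant import robot
for nm in("scene","side"):
    p,d=robot.read_camera(nm); c=robot.calibration(nm); W=cloud(p,d,c["extrinsics"],[c[k] for k in("fx","fy","cx","cy")]);L=(W-C0)@RW
    hsv=cv2.cvtColor(p,cv2.COLOR_BGR2HSV)
    m=(np.hypot(L[...,0]+.098,L[...,1]+.083)<.075)&(L[...,2]>.062)&(L[...,2]<.11)&(hsv[...,0]>8)&(hsv[...,0]<28)&(hsv[...,1]>110); print(nm,m.sum(),np.median(L[m],axis=0).round(3) if m.sum() else "")
s=robot.read_state();R0=Ro.from_rotvec(s["orientation"]).as_matrix();print("tip",(RW.T@(s["tool_pos"]+.186*R0[:,2]-C0)).round(4))
E
python3 k.py
```

```text
scene 22 [-0.101 -0.143  0.065]
side 38 [-0.098 -0.143  0.065]
tip [-0.085  -0.1358  0.0777]
```

>>> apply_moves(
  series=[
    [[4.4,0.3,0],[0,0,0]],
    [[4.4,0.3,0],[0,0,0]],
    [[4.4,-0.4,0],[0,0,0]],
    [[4.4,-0.4,0],[0,0,0]],
    [[4.3,-1.1,0],[0,0,0]],
    [[4.3,-1.1,0],[0,0,0]],
    [[4.1,-1.7,0],[0,0,0]],
    [[4.1,-1.7,0],[0,0,0]],
    [[3.7,-2.4,0],[0,0,0]],
    [[3.7,-2.4,0],[0,0,0]],
  ],
)

```text
t: 14.32
tool_pos: [0.4926, 0.001, 0.2532]
orientation: [2.739, 1.077, -0.077]
force: [-0.7, -0.1, 0.2]
opening: 0.0008
gripper_force: 0.3
```

```bash
python3 k.py; python3 look.py
```

```text
scene 22 [-0.1   -0.143  0.065]
side 38 [-0.098 -0.14   0.066]
tip [-0.0572 -0.1037  0.0709]
side red 24 [[0.058, 0.147, 0.069], [0.067, 0.151, 0.071], [0.077, 0.155, 0.073]]
side yel 88 [[-0.016, -0.165, 0.065], [-0.001, -0.159, 0.067], [0.017, -0.151, 0.069]]
scene red 22 [[0.043, 0.147, 0.068], [0.061, 0.15, 0.071], [0.072, 0.154, 0.073]]
scene yel 46 [[-0.017, -0.162, 0.064], [-0.002, -0.156, 0.066], [0.012, -0.151, 0.069]]
```

>>> apply_moves(
  series=[
    [[3.3,-2.9,0],[0,0,0]],
    [[3.3,-2.9,0],[0,0,0]],
    [[2.8,-3.4,0],[0,0,0]],
    [[0,0,0],[0,0,0]],
  ],
)

```text
t: 14.85
tool_pos: [0.493, 0.0142, 0.2504]
orientation: [2.739, 1.078, -0.077]
force: [-0.5, -0.4, 0.5]
opening: 0.0005
gripper_force: 0.0
```

>>> apply_moves(
  series=[
    [[1.5,-1.7,0],[0,0,0]],
    [[0,0,0],[0,0,0]],
  ],
)

```text
t: 15.02
tool_pos: [0.493, 0.016, 0.2501]
orientation: [2.739, 1.077, -0.077]
force: [0.4, 0.2, 0.7]
opening: 0.0007
gripper_force: 0.0
```

>>> apply_moves(
  series=[
    [[1.3,-1.7,0],[0,0,0]],
    [[0,0,0],[0,0,0]],
  ],
)

```text
t: 15.18
tool_pos: [0.4928, 0.0179, 0.2497]
orientation: [2.739, 1.077, -0.077]
force: [0.5, -0.6, 0.4]
opening: 0.0002
gripper_force: 0.0
```

```bash
python3 k.py; python3 look.py | grep yel
```

```text
scene 29 [-0.101 -0.141  0.064]
side 45 [-0.098 -0.135  0.065]
tip [-0.0545 -0.0875  0.0676]
side yel 83 [[-0.017, -0.166, 0.065], [-0.0, -0.16, 0.067], [0.016, -0.153, 0.069]]
scene yel 45 [[-0.015, -0.162, 0.063], [-0.002, -0.157, 0.067], [0.014, -0.15, 0.07]]
```

>>> apply_moves(
  series=[
    [[1.1,-1.6,0],[0,0,0]],
    [[0,0,0],[0,0,0]],
  ],
)

```text
t: 15.55
tool_pos: [0.4926, 0.0194, 0.2495]
orientation: [2.738, 1.076, -0.078]
force: [-1.2, -2.8, 1.3]
opening: 0.0004
gripper_force: 1.3
```

>>> apply_moves(
  series=[
    [[1.1,-1.6,0],[0,0,0]],
    [[0,0,0],[0,0,0]],
  ],
)

```text
t: 15.72
tool_pos: [0.4922, 0.0206, 0.2492]
orientation: [2.737, 1.076, -0.079]
force: [-2.8, -8.1, 3.4]
opening: 0.0008
gripper_force: 3.9
```

```bash
python3 - <<'E'
from h import *
from plant import robot
p,d=robot.read_camera("side"); cv2.imwrite("pics/s7.png",cv2.resize(p[170:260,200:320],(800,600),interpolation=cv2.INTER_CUBIC)); print(robot.read_state()["force"])
E
```

```text
[-3.17114731 -8.57064118  3.36050163]
```

View pics/s7.png

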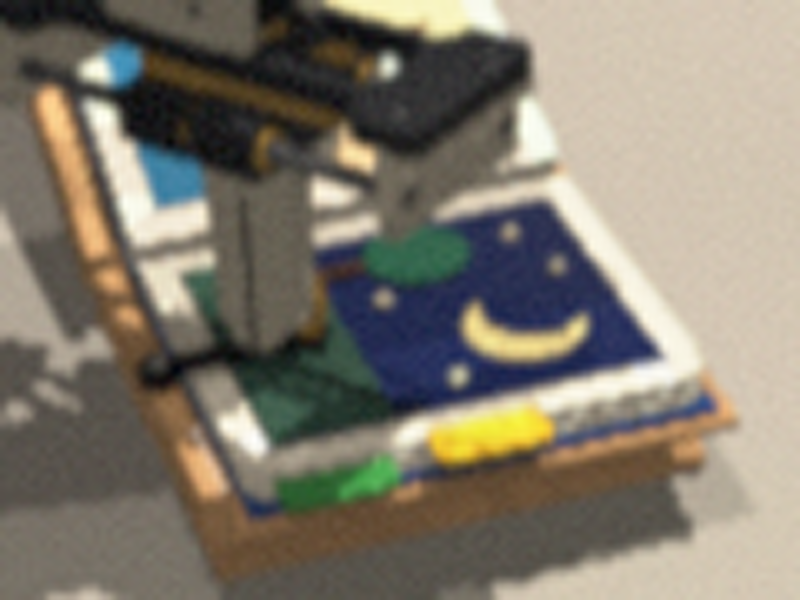

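>>> apply_moves(
  series=[
    [[-4,2,0],[0,0,0]],
    [[-10,5,0],[0,0,0]],
    [[-10,5,0],[0,0,0]],
    [[0,0,-25],[0,0,0]],
    [[0,0,-35],[0,0,0]],
    [[0,0,-40],[0,0,0]],
    [[-30,0,-30],[0,0,0]],
    [[-30,0,0],[0,0,0]],
    [[-30,0,0],[0,0,0]],
    [[0,0,0],[0,0,0]],
  ],
)

```text
t: 16.6
tool_pos: [0.4118, -0.0393, 0.393]
orientation: [2.738, 1.074, -0.075]
force: [-1.0, 0.3, -0.5]
opening: 0.0004
gripper_force: 0.0
```

```bash
python3 k.py; python3 look.py; python3 - <<'E'
from h import *
from plant import robot
p,d=robot.read_camera("side"); c=robot.calibration("side"); L=(cloud(p,d,c["extrinsics"],[c[k] for k in("fx","fy","cx","cy")])-C0)@RW
h=L[...,2]-(.038+np.abs(L[...,1])*np.tan(.21))
m=(h>.012)&(h<.05)&(L[...,0]>-.11)&(L[...,0]<.08)&(L[...,1]<-.03)&(L[...,1]>-.15); print("knob",m.sum(),np.median(L[m],axis=0).round(3))
E
```

```text
scene 45 [-0.095 -0.122  0.068]
side 77 [-0.095 -0.092  0.067]
tip [-0.1406 -0.1315  0.2097]
side red 45 [[0.047, 0.145, 0.068], [0.06, 0.15, 0.07], [0.075, 0.155, 0.073]]
side yel 87 [[-0.016, -0.167, 0.065], [-0.001, -0.159, 0.067], [0.015, -0.153, 0.07]]
scene red 13 [[0.042, 0.146, 0.067], [0.052, 0.151, 0.071], [0.058, 0.156, 0.072]]
scene yel 45 [[-0.015, -0.162, 0.063], [-0.002, -0.157, 0.067], [0.014, -0.15, 0.07]]
knob 31 [-0.042 -0.086  0.076]
```

```bash
python3 -c "
from plant import robot
print(robot.close_job())"
```

```text
the job is handed in; nothing more can be done
None
```

The job is handed in at about 17 s of the 61 s allowed: the keeper was swung clear, the red-tabbed page now lies flat on the left with the yellow-tabbed page still in place, and the keeper is back against its stop over the new page. The book rest showed no measurable shift in the last camera check, and I did not touch the bell, pen or stamp.

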